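# Load the parts cassette and lift it out by its side catches

## Task

Tip the five brass spacers out of the handled cup into the open cassette in its dock, then stand the empty cup upright on the bench and let it go. Then pinch the cassette's two side catches together so that it unlocks, lift it with the spacers in it about 10 cm straight up out of the dock, and finish while still holding it there, level and still, by the pinched catches. Leave the other things on the bench where they are.

Things in the scene. Friction and masses are not known exactly. Their poses are not given: they have to be found in the camera images.
- cup: loose plain aluminium cup: diameter 43 mm at the foot, 58 at the rim, 58 high, wall 3, 0.1 to 0.16 kg. A flat upright tab handle sticks out along its +x: 10 thick (y), 28 to 65 mm out from the axis, 18 to 52 mm up. Origin: centre of the underside; z up through the mouth. At the start it stands with the handle roughly to the robot's left and holds the five spacers.
- cup_rim (a point): centre of the cup's mouth, 58 mm above its underside
- dock: fixed grey dock: base plate 170 (x) x 116 (y) x 8 mm; the cassette stands on it between low guides (tops 24 mm above the bench, 1 mm play). Midway along each long side a steel post with an inward lip, 26 to 32 mm above the bench, inner edge 36 mm from the centre line, locks a catch. Origin: centre of the underside, long side along x, z up.
- cassette: loose grey open tray 120 (x) x 48 (y) x 40 mm high, walls 2, 0.16 to 0.22 kg empty, seated in the dock. Origin: centre of its underside, z up. Midway along each long side stands a black catch plate, 20 mm wide (x), reaching 70 mm above the underside; outer faces 68 mm apart at rest, 56 when both are fully in. A firm grip on the pinched catches carries the cassette.
- pad_left (a point): grip point on the outer face of the +y catch, 58 mm above the cassette's underside, 34 mm from its centre line at rest; the plate slides straight inward against a spring (1.4 N at first, 5.6 N fully in) and springs back out
- pad_right (a point): the same on the -y side
- catch_left (a joint): inward travel of the +y catch, m: 0 out, 0.006 fully in. A tooth at the catch's foot sits under the dock's lip; it clears when the catch is at least 4.5 mm in. Pulled up unpinched, the cassette stays locked
- catch_right (a joint): the same for the -y catch
- spacer0: loose brass spacer, a solid cylinder of diameter 11 mm and length 13 mm, 11 g, smooth (friction about 0.35: slides out once the cup is tipped to some 110 degrees), in the cup at the start; origin at the centre of one end
- spacer1: loose brass spacer, a solid cylinder of diameter 11 mm and length 13 mm, 11 g, smooth (friction about 0.35: slides out once the cup is tipped to some 110 degrees), in the cup at the start; origin at the centre of one end
- spacer2: loose brass spacer, a solid cylinder of diameter 11 mm and length 13 mm, 11 g, smooth (friction about 0.35: slides out once the cup is tipped to some 110 degrees), in the cup at the start; origin at the centre of one end
- spacer3: loose brass spacer, a solid cylinder of diameter 11 mm and length 13 mm, 11 g, smooth (friction about 0.35: slides out once the cup is tipped to some 110 degrees), in the cup at the start; origin at the centre of one end
- spacer4: loose brass spacer, a solid cylinder of diameter 11 mm and length 13 mm, 11 g, smooth (friction about 0.35: slides out once the cup is tipped to some 110 degrees), in the cup at the start; origin at the centre of one end
- scrapbin: bystander: clear open bin, fixed, 90 x 130 x 50 mm; origin under its centre
- mat: bystander: thin blue mat, fixed, 260 x 180 x 2 mm
- phone: bystander: black phone lying flat on the blue mat, 145 x 70 x 8 mm; origin under its centre, long side along its x
- bottle: bystander: white bottle, diameter 40, height 100 mm; origin under its centre
- tape: bystander: clear tape roll lying flat, diameter 70, height 18 mm; origin under its centre
- driver: bystander: small screwdriver lying on the bench, 150 mm long along its x
- carton: bystander: yellow carton 110 x 80 x 45 mm; origin under its centre
- pry: bystander: flat pry spatula lying on the bench, 160 mm long along its x
There are look-alikes about, which are no part of the job. What is shaped like the cup but blue or orange is not meant.

How it is judged:
By the outcome, as a careful person would: the job done as asked, in the order asked, and still so for the second after the job is handed in, while the arm keeps its last pose, push and grip.
It also fails if it takes over 64 s, if anything falls off the work surface, if the arm or the gripper's body presses on something with over 40 N, if the wrist force passes 120 N, or if a joint passes its speed limit or range.

## Robot

A 6-joint arm with a two-finger parallel gripper is mounted at the origin on the work surface. World frame = base frame: x ahead of the robot, y to its left, z up, the work surface at z = 0. Lengths are in mm, angles in rad, forces in N, time in s.
With the tool pointing down it reaches from about 325 to 875 mm from the base axis. Payload 4.4 kg.
Tool frame: the origin (TCP) lies on the centre line of the jaws, within the pads' length; the fingertips stand ahead of it and the grasp point (between the pads) lies 6 mm ahead of it (ctrl.tcp_to_tips is the z of the fingertips in the tool frame, in mm); z points along the fingers, y is the direction in which the jaws open and shut (so a half turn about z gives the same grasp; the last joint's range is limited). The gripper opens to 85 mm and grips with 20 to 120 N. Pads are 22 mm wide; open, the fingers measure 114 mm over their backs; the gripper's body (76 mm by 85 mm) begins 54 mm behind the grasp point. The pads swing forward as they close: fully open they stand 13 mm farther back than shut.
Start: joints at [1.002, 0.207, 1.542, -0, 1.393, -0.15], TCP at [233.842, 525.305, 226.082] pointing down, gripper open.
Joint ranges: [-2.73, 2.73], [-0.86, 2.22], [0.23, 2.46], [-1.11, 4.25], [0.08, 2.63], [-2.82, 2.82]. Speed limits (rad/s): [2.79, 2.79, 3.14, 3.14, 3.14, 3.14].

## Interface

Orientations are given as a 3x3 rotation matrix whose columns are the frame's x, y, z axes.
In Python, from plant import ctrl, sensors, optics gives the robot as it stands. Calls block until the motion is done:
- ctrl.move_ptp(position, orientation): joint-space move of the TCP to a pose.
- ctrl.move_l(position, rot=None, vel=150, threshold=None): straight line of the TCP; rot=None keeps the orientation; vel is the mean speed in mm/s. With threshold (N) it stops when the force on the tool has changed by that much, and returns True; else False.
- ctrl.set_joints(angles): joint-space move.
- ctrl.gripper_to(opening, force=None): finger opening in mm; force is the grip in N (None keeps the last); returns when the fingers have stopped.
- ctrl.hold(seconds).
- ctrl.solve_ik(position, orientation): joint angles nearest the present ones, or None.
- sensors.read_state(): the state.
- optics.grab_frame(name): name is "side" or "top"; returns (picture, depth): 420x560x3 uint8, red, green, blue; 420x560 float32, mm along the optical axis (not along the pixel's ray), 0 where there is no reading.
- optics.camera_params(name): a dict with "mtx" (3x3 intrinsics, pixels), "R" (3x3) and "t" (3): a world point X has camera coordinates R X + t. Camera axes: x right, y down, z forward; pixel columns grow to the right and rows downward; lengths in mm; the calibration is good to about 2 mm. A picture is of the moment at which its call begins. camera_params takes no time and is no camera call.
A pose or a line that the arm cannot do raises ctrl.MotionError and nothing moves.
- ctrl.finish_job(): hands the job in, once; it reports no verdict.
The state is a dict: "t": time; "q": joint angles; "qvel": joint speeds; "tau": joint torques, N m; "eef_pos": TCP position; "eef_rot": TCP orientation; "force": force on the tool from outside, world axes, zero at the start; "wrist_torque": the same for the moment, N m; "grip_width": finger opening in mm.
Only numpy, scipy, OpenCV 4.12 (cv2) and the standard library are available. Lean on these libraries where they do the work, as an engineer would, in place of code of your own. Each camera call takes 0.05 s, during which the arm holds its last target.

## Working session

There is one attempt and no reset: what is moved stays moved. The work goes in short steps, each a Python script; the robot and the scene stay as the last script left them, time stands still between calls to the robot, and variables do not carry over. Pictures are saved under pics/ and viewed, and the job is handed in when it is done.

```bash
ls; mkdir -p pics; python3 - <<'E'
from plant import ctrl,sensors,optics
import cv2
print(ctrl.tcp_to_tips, sensors.read_state())
for n in("side","top"):
    p,d=optics.grab_frame(n); cv2.imwrite(f"pics/{n}0.png",cv2.cvtColor(p,cv2.COLOR_RGB2BGR)); 
    c=optics.camera_params(n);print(n,c['mtx'].tolist(),c['R'].tolist(),c['t'].tolist())
E
```

```text
pics
25.0 {'t': 0.0, 'q': array([ 1.00149449e+00,  2.07445311e-01,  1.54298121e+00, -1.87170449e-05,
        1.39349307e+00, -1.50485081e-01]), 'qvel': array([-1.73556283e-03,  1.41160987e-03, -1.71169563e-03,  5.52473016e-05,
        3.13069674e-04, -1.52777012e-03]), 'tau': array([ 8.87594433e-04, -3.83035362e+01, -2.91599572e+01, -1.34901534e-04,
        1.06458378e-02, -8.42079686e-06]), 'eef_pos': array([233.42334436, 524.63481186, 224.89847987]), 'eef_rot': array([[-9.13571927e-01,  4.06675300e-01, -1.23880551e-03],
       [ 4.06677052e-01,  9.13569863e-01, -1.96986032e-03],
       [ 3.30641846e-04, -2.30340286e-03, -9.99997293e-01]]), 'force': array([-0.24926999, -0.66521761, -0.14531222]), 'wrist_torque': array([0.03543972, 0.00015495, 0.00827551]), 'grip_width': 85.67169184214337}
side [[500.2293067240192, 0.0, 279.16336706248654], [0.0, 500.2293067240192, 211.7954491276887], [0.0, 0.0, 1.0]] [[0.9967885158670202, -0.0797466391899933, 0.007288907567235114], [-0.04034521242149607, -0.5787398612376062, -0.8145136198059185], [0.06917310510803337, 0.8116037497156954, -0.5800986424541398]] [-570.9693979722884, 75.57082065882501, 1577.2820005384226]
top [[537.776800824547, 0.0, 282.2423258519014], [0.0, 537.776800824547, 202.89564249665412], [0.0, 0.0, 1.0]] [[-0.006220134638454534, -0.9999677498857781, -0.005080267065227397], [-0.9915043886118918, 0.0068274068471840844, -0.129893933188206], [0.12992442914417054, 0.004229149337344376, -0.9915148798719282]] [-0.09917890329906527, 565.603246241976, 1354.9882694653613]
```

View pics/top0.png

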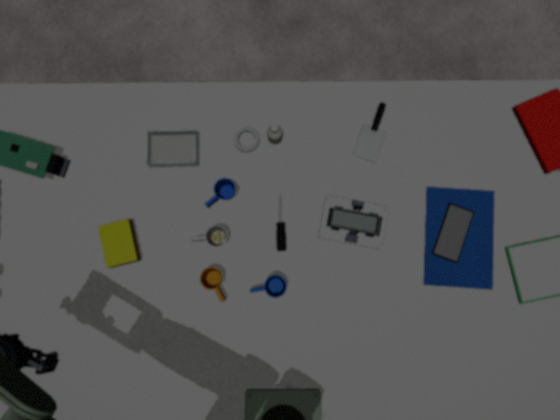

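View pics/side0.png

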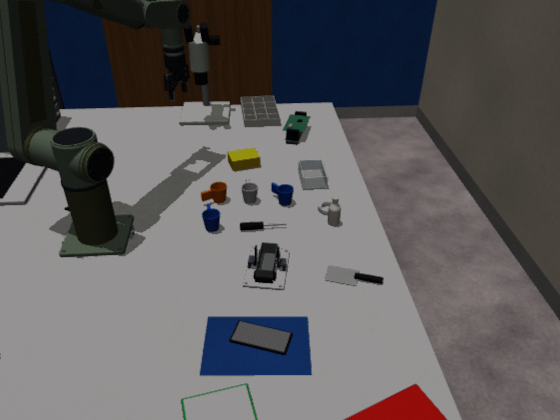

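Cup candidates in the top view are aluminium (215,237), blue (225,189), blue (275,286) and orange (212,278). The plain aluminium cup at (215,237) fits the description: handle to the left and brass inside. The dock and cassette are at (354,221). Next I'll check this in a close crop and measure.

```bash
cat > h.py <<'E'
from plant import ctrl,sensors,optics
import cv2, numpy as np
def grab(n):
    p,d=optics.grab_frame(n); c=optics.camera_params(n)
    K,R,t=c['mtx'],np.array(c['R']),np.array(c['t'])
    v,u=np.mgrid[0:420,0:560]
    X=np.stack([(u-K[0,2])/K[0,0]*d,(v-K[1,2])/K[1,1]*d,d],-1)
    W=(X-t)@R
    W[d==0]=np.nan
    return p,d,W
def proj(n,P):
    c=optics.camera_params(n); q=np.array(c['R'])@np.array(P,float)+c['t']; q=c['mtx']@q; return q[:2]/q[2]
def crop(p,c,r,f,s=8,gain=1.0):
    u,v=c;r2=int(r*.75);a=p[max(0,v-r2):v+r2,max(0,u-r):u+r]
    a=np.clip(a*gain,0,255).astype(np.uint8)
    cv2.imwrite(f,cv2.cvtColor(cv2.resize(a,None,fx=s,fy=s,interpolation=cv2.INTER_CUBIC),cv2.COLOR_RGB2BGR))
E
python3 - <<'E'
from h import *
np.set_printoptions(precision=1,suppress=True,linewidth=150)
p,d,W=grab("top"); np.savez("t0.npz",p=p,W=W)
crop(p,(215,237),40,"pics/cupcrop.png",8,1.8)
crop(p,(354,221),45,"pics/dockcrop.png",8,1.8)
for n,(u,v,r) in {'cup':(212,237,22),'dock':(354,221,38)}.items():
    w=W[v-r:v+r,u-r:u+r].reshape(-1,3); w=w[~np.isnan(w[:,0])]
    h=np.histogram(w[:,2],bins=np.arange(-10,100,5)); print(n,h[0].tolist())
p2,d2,W2=grab("side"); np.savez("s0.npz",p=p2,W=W2)
crop(p2,(250,192),40,"pics/cupside.png",8,1.8)
crop(p2,(267,262),40,"pics/dockside.png",8,1.8)
E
```

```text
cup [73, 683, 689, 113, 39, 64, 20, 15, 15, 20, 19, 33, 62, 72, 14, 0, 0, 0, 0, 0, 0]
dock [96, 1276, 1584, 1280, 768, 106, 143, 104, 122, 60, 46, 90, 28, 4, 7, 1, 10, 19, 6, 1, 0]
```

View pics/cupcrop.png

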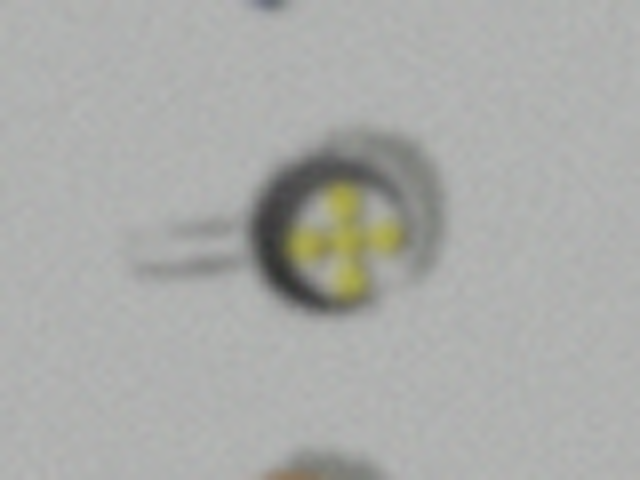

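View pics/dockcrop.png

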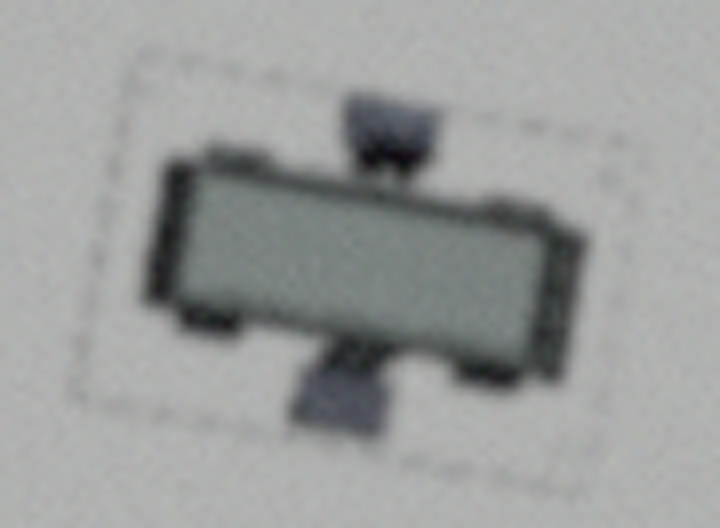

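View pics/cupside.png

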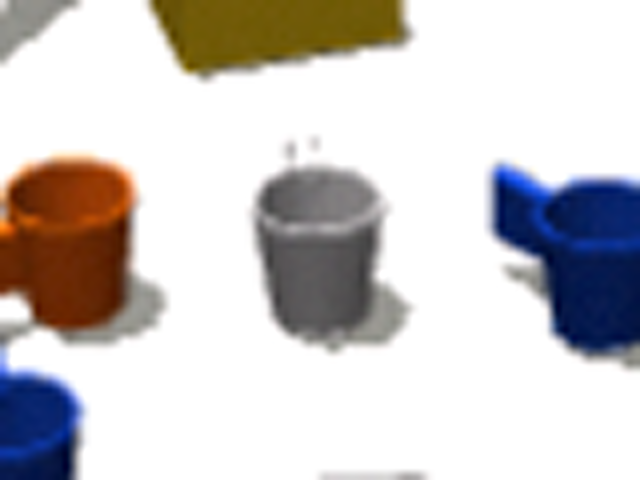

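View pics/dockside.png

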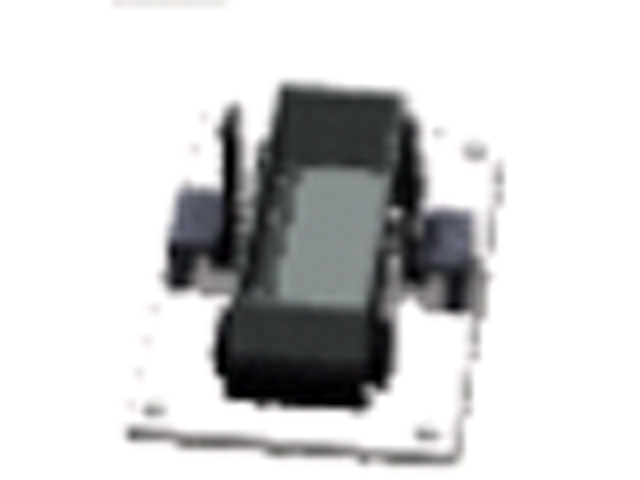

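```bash
python3 - <<'E'
from h import *
from scipy.optimize import least_squares
np.set_printoptions(precision=1,suppress=True,linewidth=150)
Z=np.load("t0.npz");W=Z['W'];S=np.load("s0.npz")['W']
def ray(n,uv,z):
    c=optics.camera_params(n);K,R,t=c['mtx'],np.array(c['R']),np.array(c['t'])
    o=-R.T@t; dd=R.T@np.linalg.inv(K)@np.array([uv[0],uv[1],1]); return o+dd*(z-o[2])/dd[2]
# dock plate corners
for (a,b) in [(135,50),(640,140),(575,490),(75,400)]:
    pass
C=np.array([ray("top",((a+.0)/8+309-.44,b/8+188-.44),8) for a,b in [(135,50),(640,140),(575,490),(75,400)]])
print("plate",C, C.mean(0), [np.linalg.norm(C[i]-C[i-1]) for i in range(4)])
# rim cassette outer corners in crop
for q,(z) in [([(185,160),(590,235),(555,385),(150,305)],48)]:
    C=np.array([ray("top",(a/8+309-.44,b/8+188-.44),z) for a,b in q]); print("rim",C,C.mean(0),[np.linalg.norm(C[i]-C[i-1]) for i in range(4)])
for nm,w in(("top",W),("side",S)):
    c0=ray("top",(215.5,236),58)
    q=w.reshape(-1,3); q=q[~np.isnan(q[:,0])]
    m=(np.hypot(*(q[:,:2]-c0[:2]).T)<90)
    a=q[m]; r=a[(a[:,2]>52)&(a[:,2]<64)&(np.hypot(*(a[:,:2]-c0[:2]).T)<33)]
    f=least_squares(lambda x:np.hypot(r[:,0]-x[0],r[:,1]-x[1])-28,c0[:2],loss='soft_l1')
    print(nm,"cup c",c0,f.x,len(r),np.median(np.abs(f.fun)),np.median(r[:,2]))
    dd=a[:,:2]-f.x; rr=np.hypot(*dd.T)
    h=a[(a[:,2]>36)&(a[:,2]<60)&(rr>36)]; print("handle",len(h),h.mean(0) if len(h) else 0, np.median(h,0),(h.min(0),h.max(0)))
    # cassette-ish
    d0=ray("top",(354,221),30)
    m=(np.hypot(*(q[:,:2]-d0[:2]).T)<95); a=q[m]
    for lo,hi in((40,53),(66,90)):
        b=a[(a[:,2]>lo)&(a[:,2]<hi)]
        rc=cv2.minAreaRect(b[:,:2].astype(np.float32)); print(lo,len(b),b.mean(0),rc)
        if lo==66: print(b[np.argsort(b[:,1])])
# cup handle end pixels in crop
for p in [(130,232),(138,272)]: print("hend",ray("top",(p[0]/8+175-.44,p[1]/8+207-.44),52))
for p in [(135,252),(330,232)]: print(ray("top",(p[0]/8+175-.44,p[1]/8+207-.44),55))
E
```

```text
plate [[ 592.8 -118.2    8. ]
 [ 561.7 -284.1    8. ]
 [ 446.7 -259.3    8. ]
 [ 477.2  -96.6    8. ]] [ 519.6 -189.5    8. ] [np.float64(117.67878584341823), np.float64(168.87394516115253), np.float64(117.62467813848761), np.float64(165.50301189832214)]
rim [[ 551.2 -130.5   48. ]
 [ 526.2 -259.4   48. ]
 [ 478.3 -246.8   48. ]
 [ 504.7 -118.5   48. ]] [ 515.1 -188.8   48. ] [np.float64(48.04264460528056), np.float64(131.31325591442084), np.float64(49.49846225150841), np.float64(131.01728651532642)]
top cup c [479.5 165.5  58. ] [481.4 164. ] 97 1.3032885191322912 57.551831187232125
handle 111 [469.5 196.6  50.6] [475.  193.7  51.9] (array([391.6, 153.4,  36. ]), array([567.8, 229.1,  59.3]))
40 158 [ 521.4 -193.8   46.7] ((518.2440185546875, -190.65740966796875), (120.04932403564453, 64.93647003173828), 78.15106201171875)
66 36 [ 521.1 -190.8   77.4] ((519.5191040039062, -189.68177795410156), (19.235227584838867, 67.63902282714844), 77.02757263183594)
[[ 548.3 -206.2   79.1]
 [ 550.4 -205.8   82.4]
 [ 546.7 -204.7   71.4]
 [ 548.4 -203.8   78.3]
 [ 550.2 -203.    84. ]
 [ 551.4 -20
[... 1323 characters left out ...]
1   68.8]
 [ 552.6 -204.    78.7]
 [ 549.9 -203.2   74.5]
 [ 552.9 -200.5   79.4]
 [ 488.1 -197.8   70. ]
 [ 556.  -196.8   76.2]
 [ 488.3 -196.4   76.2]
 [ 488.3 -195.5   71.7]
 [ 553.3 -195.4   78.8]
 [ 556.2 -194.1   77.6]
 [ 556.4 -193.7   66.2]
 [ 488.5 -193.4   77.3]
 [ 488.6 -192.1   79.9]
 [ 556.5 -191.1   82.4]
 [ 553.7 -190.5   78.4]
 [ 491.2 -190.5   67.4]
 [ 556.6 -190.1   66.9]
 [ 491.5 -189.5   77.6]
 [ 488.7 -188.3   80.4]
 [ 556.8 -187.9   76.1]
 [ 491.4 -187.6   72.3]
 [ 491.4 -186.8   68. ]
 [ 491.6 -186.5   78.7]
 [ 554.3 -182.7   75.6]
 [ 491.8 -181.8   78.5]
 [ 492.1 -173.7   75.5]]
hend [481.5 229.1  52. ]
hend [468.8 226.3  52. ]
[474.9 226.8  55. ]
[480.8 165.1  55. ]
```

```bash
cat >> h.py <<'E'
from scipy.spatial.transform import Rotation as Ro
CUP=np.array([481.2,164.2,0.]); HA=np.deg2rad(95.4)
DOCK=np.array([519.5,-189.7,0.]); DA=np.deg2rad(78.8)
def Rz(a): return Ro.from_euler('z',a).as_matrix()
def rel(p,rg,hg,s):
    t=np.array([-np.cos(p),0,-np.sin(p)]); y=np.array([0,s,0.]); x=np.cross(y,t)
    return np.array([rg,0,hg])-6*t, np.stack([x,y,t],1)
def tool(pc,Rc,R_):  # cup pose -> tool pose
    o,Rr=R_; return pc+Rc@o, Rc@Rr
def pourpose(lip,d,al,phi):
    """cup pose: lip point fixed, cup tipped phi toward horizontal dir angle d, lip at cup angle al"""
    Rc=Ro.from_rotvec(phi*np.array([-np.sin(d),np.cos(d),0])).as_matrix()@Rz(d-al)
    l=Rc@np.array([29*np.cos(al),29*np.sin(al),58])
    return np.asarray(lip)-l, Rc
E
python3 - <<'E'
from h import *
import time
np.set_printoptions(precision=2,suppress=True,linewidth=150)
a=time.time()
for p in (20,25,30,35,40):
  for s in(1,-1):
    r=rel(np.deg2rad(p),52,38,s)
    P,R=tool(CUP,Rz(HA),r); q=ctrl.solve_ik(P,R)
    print(p,s,P,q)
print(time.time()-a)
res=[]
ax=np.array([np.cos(DA),np.sin(DA)])
for p in (25,30,35):
 for s in (1,-1):
  r=rel(np.deg2rad(p),52,38,s)
  for sg in (1,-1):
   d=DA+(0 if sg>0 else np.pi)
   lip=np.r_[DOCK[:2]-sg*25*ax,72]
   for al in (70,90,100,110,120,130,150,180):
    for sa in (1,-1):
     qs=[]
     for phi in (60,90,110,125,140):
       P,R=tool(*pourpose(lip,d,sa*np.deg2rad(al),np.deg2rad(phi)),r)
       q=ctrl.solve_ik(P,R); qs.append(q)
     ok=[int(q is not None) for q in qs]
     if sum(ok[1:4])==3: print(p,s,sg,sa*al,ok,[q for q in qs if q is not None][0],[q for q in qs if q is not None][-1],R[:,2],P)
print(time.time()-a)
E
```

```text
20 1 [475.78 221.58  40.05] [ 0.74  0.94  1.35 -0.88  1.77 -2.23]
20 -1 [475.78 221.58  40.05] [ 0.74  0.94  1.35 -0.88  1.77  0.91]
25 1 [475.79 221.38  40.54] [ 0.72  0.89  1.38 -0.83  1.71 -2.25]
25 -1 [475.79 221.38  40.54] [ 0.72  0.89  1.38 -0.83  1.71  0.9 ]
30 1 [475.82 221.14  41.  ] [ 0.71  0.83  1.42 -0.79  1.64 -2.26]
30 -1 [475.82 221.14  41.  ] [ 0.71  0.83  1.42 -0.79  1.64  0.88]
35 1 [475.84 220.86  41.44] [ 0.69  0.78  1.46 -0.75  1.58 -2.28]
35 -1 [475.84 220.86  41.44] [ 0.69  0.78  1.46 -0.75  1.58  0.86]
40 1 [475.87 220.55  41.86] [ 0.67  0.72  1.49 -0.7   1.52 -2.31]
40 -1 [475.87 220.55  41.86] [ 0.67  0.72  1.49 -0.7   1.52  0.83]
0.0751349925994873
25 1 1 110 [1, 1, 1, 1, 0] [-0.39  1.14  0.68 -0.51  2.28 -0.95] [-0.21  1.32  0.62 -1.04  2.47 -0.24] [-0.93 -0.33  0.12] [ 572.65 -199.17  116.65]
25 1 1 120 [1, 1, 1, 1, 1] [-0.42  1.02  0.79 -0.39  2.17 -0.83] [-0.15  1.3   0.71 -1.09  2.42  0.05] [-0.89 -0.45  0.03] [ 569.85 -191.52  122.48]
25 1 1 130 [1, 1, 1, 1, 1] [-0.46  0.91  0.91 -0.29  2.04 -0.73] [-0.11  1.18  0.86 -1.04  2.28  0.18] [-0.82 -0.57 -0
[... 11139 characters left out ...]
 1.21  0.74  0.71  2.52 -0.23] [-0.47  0.88  0.1 ] [ 559.43 -212.49  126.84]
35 -1 -1 150 [1, 1, 1, 1, 1] [-0.55 -0.04  2.1   0.41  0.77 -0.89] [-1.16  0.81  1.7   1.11  1.87 -1.33] [ 0.58  0.82 -0.02] [ 486.86 -208.04  135.01]
35 -1 -1 -150 [1, 1, 1, 1, 1] [-0.39  0.59  1.28  0.06  1.71  0.09] [-0.82  1.16  0.92  0.86  2.42 -0.52] [-0.22  0.97 -0.02] [ 542.69 -219.09  135.01]
35 -1 -1 180 [1, 1, 1, 1, 1] [-0.41  0.24  1.7   0.09  1.22 -0.25] [-0.99  0.93  1.32  0.93  2.09 -0.89] [ 0.19  0.98 -0.09] [ 513.64 -219.3   139.91]
35 -1 -1 -180 [1, 1, 1, 1, 1] [-0.41  0.24  1.7   0.09  1.22 -0.25] [-0.99  0.93  1.32  0.93  2.09 -0.89] [ 0.19  0.98 -0.09] [ 513.64 -219.3   139.91]
8.268697023391724
```

```bash
cat >> h.py <<'E'
PR=np.deg2rad(35); RG=52; HG=38
REL=rel(PR,RG,HG,-1)
AX=np.array([np.cos(DA),np.sin(DA)])
D=DA+np.pi
def pp(phi,off=25,z=66):
    return tool(*pourpose(np.r_[DOCK[:2]+off*AX,z],D,np.pi,np.deg2rad(phi)),REL)
def st():
    s=sensors.read_state(); print("t %.2f"%s['t'],s['eef_pos'].round(1),s['force'].round(1),"w %.1f"%s['grip_width'],s['q'].round(2))
def save(n,f,c=None,r=60,s=6):
    p,d,W=grab(n)
    if c is None: cv2.imwrite(f,cv2.cvtColor(p,cv2.COLOR_RGB2BGR))
    else: crop(p,tuple(c),r,f,s,1.8 if n=="top" else 1.2)
    return p,d,W
E
python3 - <<'E'
from h import *
np.set_printoptions(precision=2,suppress=True,linewidth=150)
P,R=tool(CUP,Rz(HA),REL)
for b in (100,50,0): print(P-R[:,2]*b, ctrl.solve_ik(P-R[:,2]*b,R))
for h in (60,130): print(ctrl.solve_ik(P+[0,0,h],R))
for phi in range(0,141,20): a=pp(phi);b=pp(phi,z=120);print(phi,a[0],ctrl.solve_ik(*a),ctrl.solve_ik(*b))
E
```

```text
[468.13 302.41  98.8 ] [ 0.78  0.78  1.29 -0.7   1.75  0.81]
[471.99 261.64  70.12] [ 0.74  0.77  1.38 -0.72  1.67  0.84]
[475.84 220.86  41.44] [ 0.69  0.78  1.46 -0.75  1.58  0.86]
[ 0.69  0.68  1.46 -0.75  1.64  0.8 ]
[ 0.69  0.58  1.45 -0.76  1.73  0.72]
0 [541.04 -80.9   49.44] [ 0.15  0.7   1.58 -0.9   1.41  0.76] [ 0.15  0.61  1.58 -0.89  1.46  0.69]
20 [541.14 -80.42  79.82] [ 0.02  0.47  1.66 -0.63  1.23  0.5 ] [ 0.02  0.39  1.64 -0.62  1.32  0.44]
40 [539.21 -90.17 108.54] [-0.17  0.31  1.71 -0.29  1.15  0.14] [-0.17  0.24  1.67 -0.28  1.26  0.11]
60 [ 535.49 -108.97  132.13] [-0.41  0.25  1.7   0.09  1.21 -0.25] [-0.41  0.19  1.65  0.09  1.32 -0.24]
80 [ 530.42 -134.54  147.73] [-0.64  0.31  1.65  0.4   1.39 -0.56] [-0.64  0.25  1.61  0.39  1.49 -0.52]
100 [ 524.63 -163.81  153.49] [-0.82  0.47  1.56  0.61  1.62 -0.76] [-0.82  0.4   1.54  0.62  1.7  -0.7 ]
120 [ 518.8  -193.25  148.68] [-0.93  0.69  1.45  0.78  1.86 -0.86] [-0.93  0.61  1.44  0.8   1.92 -0.8 ]
140 [ 513.64 -219.3   133.91] [-0.99  0.94  1.32  0.93  2.09 -0.9 ] [-0.99  0.85  1.34  0.96  2.13 -0.84]
```

```bash
python3 - <<'E'
from h import *
P,R=tool(CUP,Rz(HA),REL)
ctrl.gripper_to(45,60)
ctrl.move_ptp(P-R[:,2]*90,R)
st()
save("top","pics/pre_t.png",(200,237),60,6); save("side","pics/pre_s.png",(245,185),60,6)
E
```

```text
t 1.98 [469.  295.   93.8] [-0.6 -0.  -0.6] w 45.0 [ 0.78  0.78  1.31 -0.7   1.74  0.82]
```

View pics/pre_t.png

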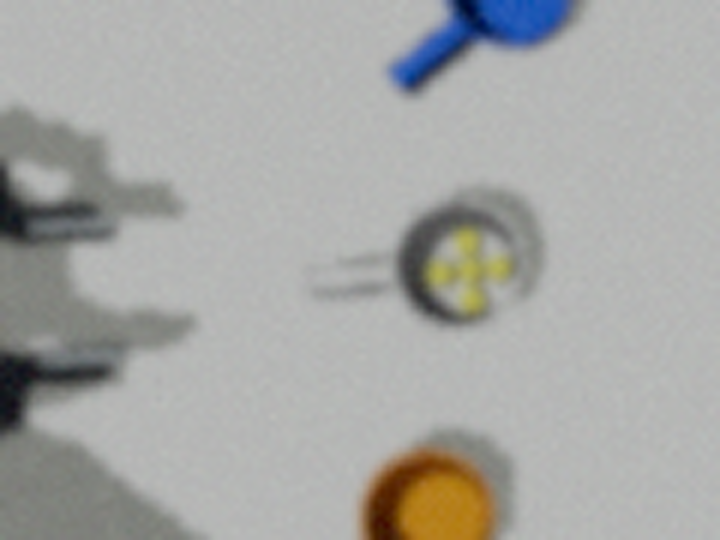

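View pics/pre_s.png

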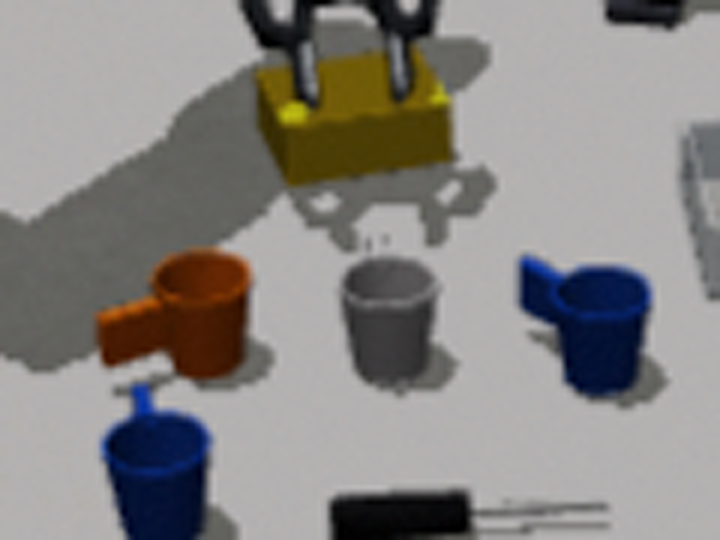

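The jaws straddle the handle line: fingers at crop (70,222) and (75,365), handle at (345,278). The way in is clear, so I'll move in and grip.

```bash
python3 - <<'E'
from h import *
P,R=tool(CUP,Rz(HA),REL)
P=P+[0,0,2]
print(ctrl.move_l(P,R,vel=70,threshold=8)); st()
save("top","pics/in_t.png",(205,237),50,7)
ctrl.gripper_to(0,70); st()
save("top","pics/gr_t.png",(205,237),50,7);save("side","pics/gr_s.png",(245,185),60,6)
E
```

```text
False
t 3.49 [476.1 221.4  43.7] [0.1 0.  0.6] w 44.9 [ 0.69  0.77  1.46 -0.75  1.58  0.86]
t 3.99 [476.  221.1  43.7] [-0.3  0.5  2. ] w 6.5 [ 0.69  0.77  1.46 -0.75  1.58  0.86]
```

View pics/gr_t.png

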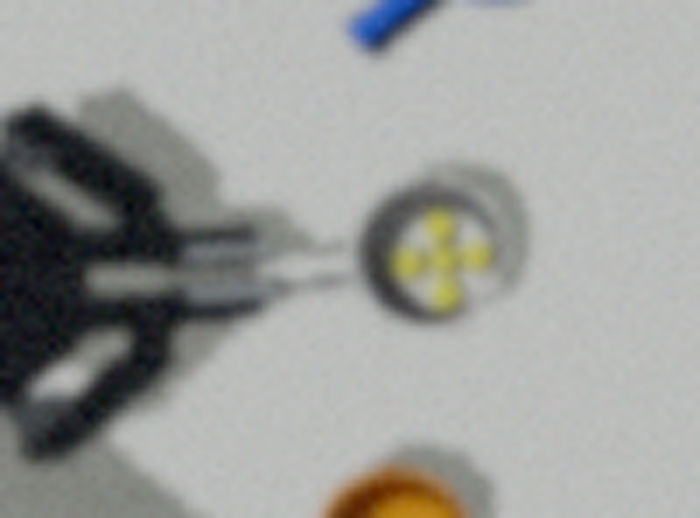

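View pics/gr_s.png

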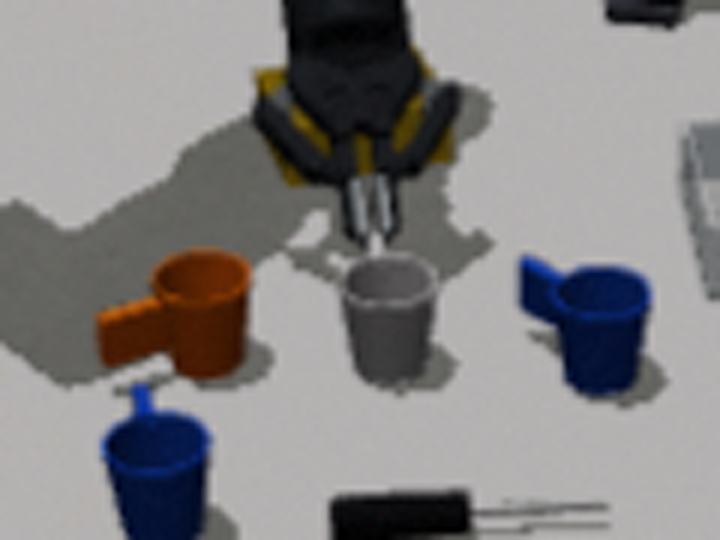

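View pics/in_t.png

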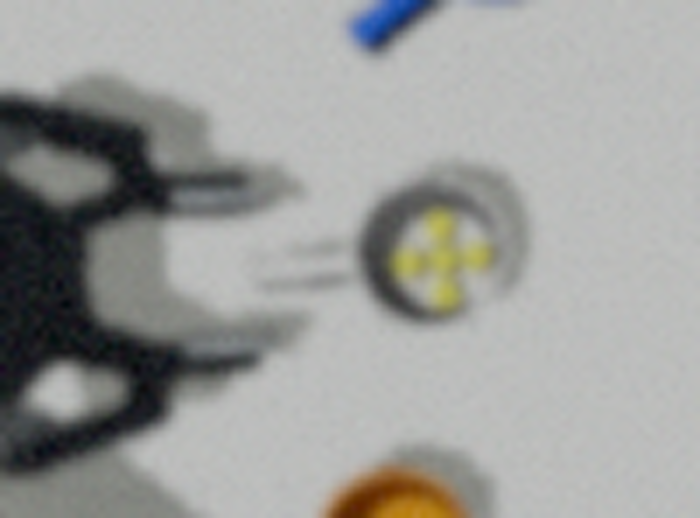

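```bash
python3 - <<'E'
from h import *
s=sensors.read_state();P,R=s['eef_pos'],s['eef_rot'];print(R.round(2))
for n,(cu,cv,r,f) in {"top":(205,237,50,7),"side":(245,185,60,6)}.items():
    for z in(0,6,25):
        for x in(-11,11):
            q=proj(n,P+R@np.array([x,0,z])); print(n,z,x,((q-[cu-r,cv-int(r*.75)])*f).round())
    for nm,X in(("cup",CUP+[0,0,58]),("hend52",CUP+[65*np.cos(HA),65*np.sin(HA),52]),("hend18",CUP+[65*np.cos(HA),65*np.sin(HA),18])):
        q=proj(n,X); print(n,nm,((q-[cu-r,cv-int(r*.75)])*f).round())
p,d,W=grab("top")
v,u=237,int(155+250/7)
for dv in range(-6,8): print(W[v+dv-1,u-2:u+3,1:].round(0).tolist())
E
```

```text
[[-0.05  1.    0.08]
 [ 0.57  0.09 -0.82]
 [-0.82  0.   -0.57]]
top 0 -11 [289. 262.]
top 0 11 [263. 269.]
top 6 -11 [304. 261.]
top 6 11 [278. 268.]
top 25 -11 [351. 259.]
top 25 11 [325. 266.]
top cup [427. 247.]
top hend52 [251. 267.]
top hend18 [267. 272.]
side 0 -11 [372. 241.]
side 0 11 [371. 256.]
side 6 -11 [373. 250.]
side 6 11 [372. 265.]
side 25 -11 [377. 280.]
side 25 11 [376. 295.]
side cup [382. 280.]
side hend52 [369. 229.]
side hend18 [371. 278.]
[[246.0, -3.0], [244.0, -5.0], [240.0, 1.0], [237.0, 4.0], [235.0, -1.0]]
[[247.0, -5.0], [243.0, 1.0], [241.0, -1.0], [238.0, -2.0], [235.0, 4.0]]
[[235.0, 62.0], [232.0, 64.0], [230.0, 58.0], [228.0, 55.0], [236.0, -4.0]]
[[235.0, 61.0], [232.0, 62.0], [230.0, 58.0], [227.0, 59.0], [235.0, 3.0]]
[[235.0, 61.0], [230.0, 71.0], [230.0, 57.0], [226.0, 65.0], [224.0, 62.0]]
[[234.0, 63.0], [231.0, 67.0], [229.0, 63.0], [227.0, 61.0], [225.0, 59.0]]
[[233.0, 68.0], [232.0, 60.0], [230.0, 58.0], [227.0, 60.0], [224.0, 64.0]]
[[235.0, 58.0], [233.0, 55.0], [232.0, 48.0], [228.0, 53.0], [226.0, 54.0]]
[[245.0, 2.0], [244.0, -5.0], [240.0, -0.0], [228.0, 54.0], [226.0, 50.0]]
[[246.0, -2.0], [242.0, 6.0], [240.0, 3.0], [226.0, 65.0], [224.0, 61.0]]
[[233.0, 66.0], [230.0, 69.0], [229.0, 63.0], [227.0, 58.0], [224.0, 64.0]]
[[233.0, 69.0], [231.0, 64.0], [229.0, 63.0], [227.0, 62.0], [223.0, 65.0]]
[[233.0, 69.0], [231.0, 64.0], [230.0, 59.0], [227.0, 57.0], [226.0, 50.0]]
[[234.0, 63.0], [232.0, 59.0], [228.0, 66.0], [228.0, 51.0], [224.0, 59.0]]
```

```bash
python3 - <<'E'
from h import *
np.set_printoptions(precision=0,suppress=True,linewidth=200)
for n in("top","side"):
    p,d,W=grab(n); s=sensors.read_state();P,R=s['eef_pos'],s['eef_rot']
    T=(W.reshape(-1,3)-P)@R  # tool coords
    m=(np.abs(T[:,0])<45)&(np.abs(T[:,1])<45)&(T[:,2]>-60)&(T[:,2]<70)&(W.reshape(-1,3)[:,2]>15)
    a=T[m]; col=p.reshape(-1,3)[m]
    o=np.argsort(a[:,2])
    print(n); 
    for i in o[::2]: print(a[i].round(), col[i]) if a[i][2]>-25 else 0
E
```

```text
top
[-12. -16. -25.] [35 37 39]
[ -2.   3. -24.] [51 52 52]
[-19.   6. -23.] [61 62 63]
[-10. -10. -23.] [57 58 61]
[ -7.  13. -23.] [33 37 37]
[-14.  -6. -22.] [63 65 65]
[-10.   5. -22.] [57 59 60]
[ -3.   3. -22.] [53 54 54]
[-11.  -8. -21.] [65 68 69]
[-14.   9. -21.] [47 49 51]
[ -3.  16. -21.] [52 53 49]
[ -4.  -7. -20.] [65 67 69]
[-11.   5. -20.] [59 60 62]
[  1. -17. -19.] [54 56 56]
[ -6. -10. -19.] [56 58 61]
[-10. -16. -18.] [45 46 47]
[ -8.  15. -18.] [44 46 45]
[-16.  -4. -18.] [70 72 71]
[-11.   7. -17.] [60 62 63]
[ -9.   5. -16.] [62 62 65]
[ -1.   3. -16.] [52 53 54]
[-13.   4. -15.] [62 64 65]
[ -8.  15. -15.] [49 51 50]
[ -7. -13. -14.] [45 47 48]
[-11.   9. -14.] [56 59 60]
[ -6. -11. -14.] [59 60 62]
[ -8.   7. -13.] [66 69 70]
[ -5.   2. -12.] [65 68 67]
[ -7. -13. -11.] [59 60 60]
[-15.   6. -11.] [68 72 71]
[-12.  -9. -11.] [70 73 73]
[ -9.   9. -10.] [69 71 70]
[-11.  -6. -10.] [69 71 72]
[-14.   9. -10.] [73 73 72]
[-11.   4.  -9.] [72 75 75]
[-12.  -9.  -8.] [67 69 70]
[-15.   9.  -8.] [71 72 71]
[-9. -6. -6.] [68 69 70]
[-11.   6.  -6.] [74 75 74]
[-3. -0
[... 6061 characters left out ...]
31.  25.  41.] [100  98  99]
[-29. -24.  46.] [73 71 71]
[-33. -21.  55.] [44 43 44]
[-41.  26.  56.] [98 98 98]
[-26. -21.  56.] [44 42 43]
[-38. -15.  58.] [48 47 48]
[-40. -19.  59.] [47 46 47]
[-41.  19.  59.] [42 41 42]
[-43.  22.  60.] [48 47 47]
[-42. -12.  60.] [52 51 51]
[-42.  12.  62.] [48 46 47]
[-41. -16.  63.] [49 47 48]
[-35.  19.  64.] [41 40 41]
[-39.  15.  65.] [45 44 44]
[-37.  -9.  66.] [52 50 51]
[-36.  -2.  66.] [51 49 50]
[-44.   4.  66.] [50 49 49]
[-41. -16.  67.] [48 48 48]
[-24. -19.  67.] [47 45 45]
[-34.  22.  68.] [72 71 71]
[-16.  23.  68.] [67 66 66]
[-36.  18.  68.] [40 39 39]
[-42.   1.  69.] [51 50 50]
[-27.  -9.  69.] [51 51 51]
[-37.  -6.  70.] [52 50 51]
```

Depth shows the fingers ending near tool z ≈ -5, not +25, so the jaws hold only the handle's outer corner (width reads 6.5, expected 10). I'll open, check the finger geometry, then go deeper behind a force guard.

```bash
cat > fing.py <<'E'
from h import *
def finger(n="top",half=60,zmin=-60,zmax=40,minh=10):
    p,d,W=grab(n); s=sensors.read_state();P,R=s['eef_pos'],s['eef_rot']
    Wf=W.reshape(-1,3);T=(Wf-P)@R
    m=(np.abs(T[:,0])<18)&(np.abs(T[:,1])<half)&(T[:,2]>zmin)&(T[:,2]<zmax)&(Wf[:,2]>minh)
    return T[m],p.reshape(-1,3)[m]
E
python3 - <<'E'
from fing import *
ctrl.gripper_to(40,70); st()
for n in("top","side"):
    a,c=finger(n)
    for sgn in(1,-1):
        b=a[(a[:,1]*sgn>12)&(c.mean(1)[:]<90 if 0 else True)]
        print(n,sgn,len(b),np.sort(b[:,2])[::-1][:12].round(0), np.percentile(b[:,1],[5,50,95]).round(0))
s=sensors.read_state();R=s['eef_rot'];P=s['eef_pos']
print(ctrl.move_l(P+R[:,2]*26,R,vel=40,threshold=6)); st()
for n in("top","side"):
    a,c=finger(n)
    for sgn in(1,-1):
        b=a[(a[:,1]*sgn>12)]
        print(n,sgn,len(b),np.sort(b[:,2])[::-1][:12].round(0))
save("top","pics/in2_t.png",(205,237),50,7);save("side","pics/in2_s.png",(245,185),60,6)
E
```

```text
t 4.66 [475.7 220.7  43.3] [ 0.2 -0.4  0.3] w 40.1 [ 0.69  0.77  1.46 -0.75  1.58  0.86]
top 1 149 [ 38.  36.  34.  -8.  -9.  -9. -10. -10. -12. -12. -13. -13.] [19. 28. 46.]
top -1 138 [ 37.  -5.  -8. -10. -11. -11. -12. -12. -13. -14. -14. -14.] [-47. -29. -21.]
side 1 77 [ 35.  34.  30.  30.  -7.  -7.  -8.  -8. -11. -13. -13. -15.] [20. 29. 49.]
side -1 80 [ 33.  -4.  -5.  -6.  -8.  -8.  -8. -13. -13. -14. -15. -15.] [-47. -28. -19.]
False
t 5.56 [477.9 199.6  28.5] [0.2 0.5 0.1] w 39.8 [ 0.66  0.78  1.49 -0.76  1.54  0.87]
top 1 170 [39. 39. 39. 37. 36. 35. 34. 34. 33. 33. 33. 32.]
top -1 154 [40. 40. 39. 37. 36. 36. 35. 35. 35. 33. 31. 30.]
side 1 76 [ 10.   9.   8.   8.   6.  -2. -13. -15. -16. -17. -17. -19.]
side -1 76 [ 34.  -4.  -9. -10. -12. -13. -14. -15. -15. -15. -15. -16.]
```

View pics/in2_t.png

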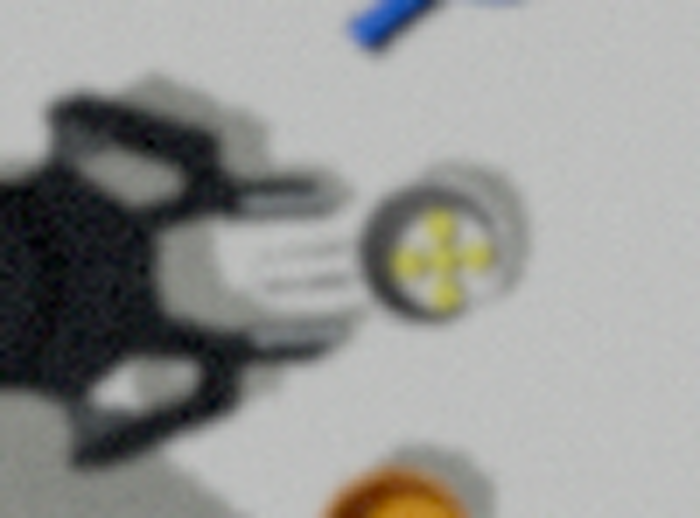

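View pics/in2_s.png

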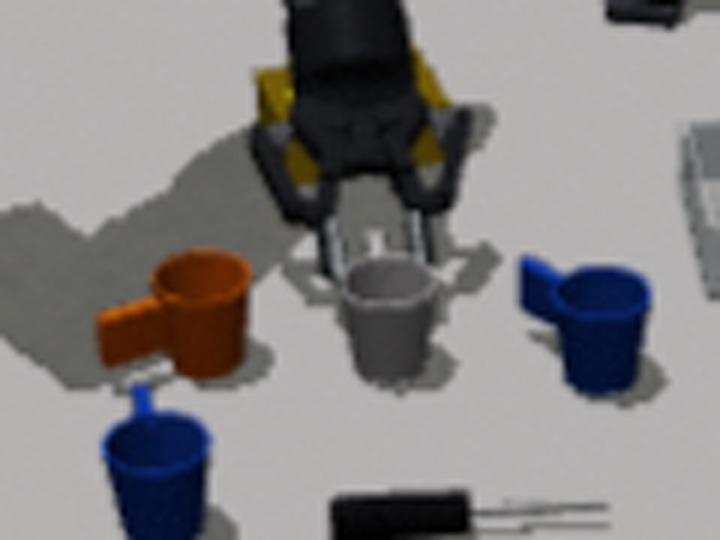

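Confirmed: the fingers now straddle the whole handle, with tips at crop (330,195) and (335,340) and the cup edge at 360. Closing.

```bash
python3 - <<'E'
from fing import *
ctrl.gripper_to(0,80); st()
a,c=finger("top",half=16)
b=a[(np.abs(a[:,1])>7)]; print(np.sort(b[:,2])[::-1][:14].round(0))
s=sensors.read_state();R=s['eef_rot'];P=s['eef_pos']
ctrl.move_l(P+[0,0,60],R,vel=80); st()
save("top","pics/up_t.png",(205,237),50,7);save("side","pics/up_s.png",(245,175),60,6)
E
```

```text
t 6.13 [477.9 199.7  28.6] [-0.1  1.2  0.2] w 8.8 [ 0.66  0.78  1.49 -0.76  1.54  0.87]
[40. 39. 39. 39. 38. 38. 37. 37. 36. 36. 36. 35. 35. 35.]
t 7.08 [477.6 199.6  88.3] [-0.1 -0.3 -2.3] w 8.7 [ 0.66  0.68  1.5  -0.76  1.6   0.81]
```

View pics/up_s.png

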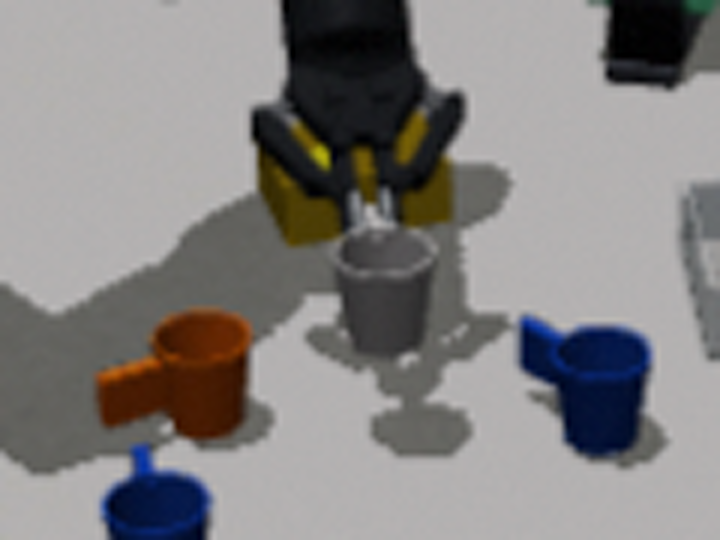

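View pics/up_t.png

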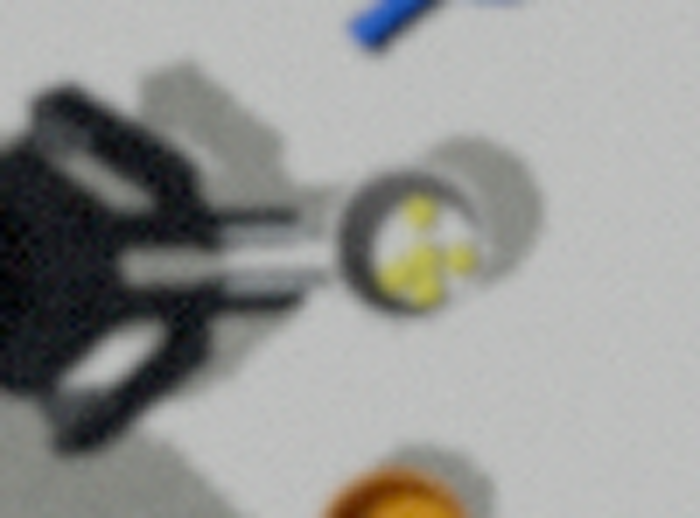

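```bash
python3 - <<'E'
from fing import *
from scipy.optimize import least_squares
np.set_printoptions(precision=2,suppress=True)
s=sensors.read_state();P,R=s['eef_pos'],s['eef_rot']
o=np.array([35.65,0,28.6]); Rr=REL[1]; Rc=R@Rr.T; pc=P-Rc@o
print("pred cup",pc,Rc[:,2])
A=[]
for k in range(2):
  for n in("top","side"):
    p,d,W=grab(n); q=W.reshape(-1,3)[~np.isnan(W.reshape(-1,3)[:,0])]
    c=(q-pc)@Rc; r=np.hypot(c[:,0],c[:,1])
    m=(r>18)&(r<36)&(c[:,2]>15)&(c[:,2]<72)&(c[:,0]<20); A.append(c[m])
A=np.vstack(A)
# fit truncated cone surface (outer/inner/rim): unknown dx,dy,dz,tilt x,y
def f(v):
    c=(A-[v[0],v[1],v[2]])@Ro.from_rotvec([v[3],v[4],0]).as_matrix()
    r=np.hypot(c[:,0],c[:,1]);z=c[:,2]
    ro=21.5+7.5*z/58; wall=np.maximum(np.abs(r-(ro-1.5))-1.5,0); 
    dz=np.maximum(z-58,0)
    return np.hypot(wall,dz)+0*r
for n in [1]:
    g=least_squares(f,[0,0,0,0,0],loss='soft_l1',f_scale=2); print(g.x,len(A),np.median(g.fun))
E
```

```text
pred cup [480.75 163.87  59.35] [0. 0. 1.]
[-1.16 -1.51  9.3  -0.02 -0.  ] 728 0.0
```

```bash
sed -i 's/^REL=.*/REL=(np.array([35.65,0,28.6]),rel(PR,RG,HG,-1)[1])/' h.py; python3 - <<'E'
from h import *
np.set_printoptions(precision=2,suppress=True,linewidth=150)
for phi in range(0,146,20): a=pp(phi,z=68);b=pp(phi,z=130);print(phi,a[0],ctrl.solve_ik(*a),ctrl.solve_ik(*b), a[1][:,2])
s=sensors.read_state();P,R=s['eef_pos'],s['eef_rot']
ctrl.move_l(P+[0,0,70],R,vel=120); st()
ctrl.move_l(*pp(20,z=150),vel=120); st()
ctrl.move_l(*pp(50,z=100),vel=80); st()
c=proj("top",DOCK).astype(int);save("top","pics/p50_t.png",c,60,6)
c=proj("side",DOCK).astype(int);save("side","pics/p50_s.png",c-[0,30],60,6)
E
```

```text
0 [ 536.91 -101.76   38.6 ] [ 0.12  0.71  1.6  -0.92  1.37  0.77] [ 0.12  0.6   1.61 -0.91  1.43  0.69] [-0.16 -0.8  -0.57]
20 [538.11 -95.72  62.48] [-0.    0.49  1.68 -0.65  1.19  0.51] [-0.    0.39  1.66 -0.63  1.28  0.44] [-0.11 -0.56 -0.82]
40 [537.65 -98.06  87.03] [-0.19  0.33  1.72 -0.29  1.11  0.14] [-0.19  0.25  1.68 -0.28  1.23  0.11] [-0.05 -0.25 -0.97]
60 [ 535.58 -108.49  109.29] [-0.41  0.28  1.72  0.09  1.17 -0.25] [-0.41  0.2   1.67  0.09  1.29 -0.24] [ 0.02  0.09 -1.  ]
80 [ 532.16 -125.76  126.56] [-0.63  0.33  1.67  0.4   1.35 -0.56] [-0.63  0.26  1.63  0.4   1.46 -0.51] [ 0.08  0.41 -0.91]
100 [ 527.8  -147.79  136.77] [-0.8   0.48  1.59  0.62  1.58 -0.76] [-0.8   0.4   1.56  0.63  1.67 -0.7 ] [ 0.14  0.69 -0.71]
120 [ 523.02 -171.91  138.69] [-0.91  0.69  1.48  0.79  1.82 -0.87] [-0.91  0.6   1.48  0.81  1.89 -0.8 ] [ 0.18  0.89 -0.42]
140 [ 518.41 -195.22  132.08] [-0.97  0.92  1.36  0.94  2.06 -0.91] [-0.97  0.82  1.39  0.98  2.1  -0.84] [ 0.19  0.98 -0.09]
t 8.12 [477.3 199.4 157.8] [-0.  -0.3 -2.2] w 8.9 [ 0.66  0.58  1.5  -0.77  1.68  0.73]
t 10.78 [538.1 -95.2 144.3] [-0.2 -0.1 -2.7] w 8.8 [-0.    0.37  1.65 -0.62  1.32  0.41]
t 11.46 [ 536.4 -102.4  130.5] [-0.5  0.1 -1.9] w 8.6 [-0.3   0.25  1.7  -0.1   1.18 -0.06]
```

View pics/p50_s.png

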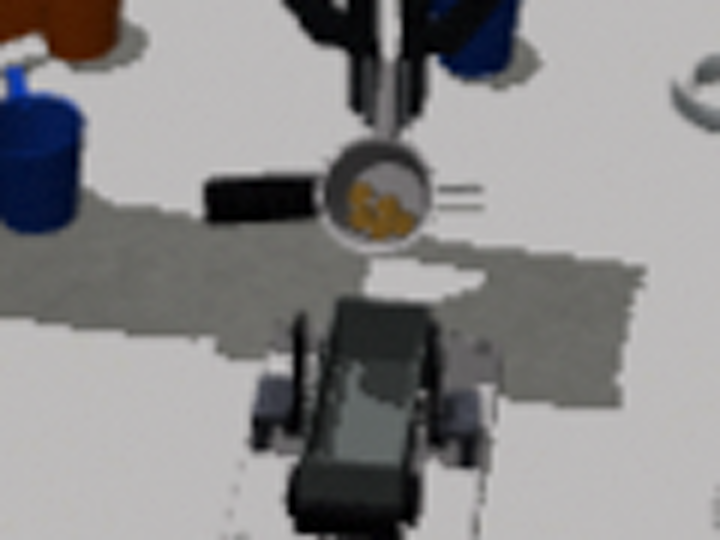

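View pics/p50_t.png

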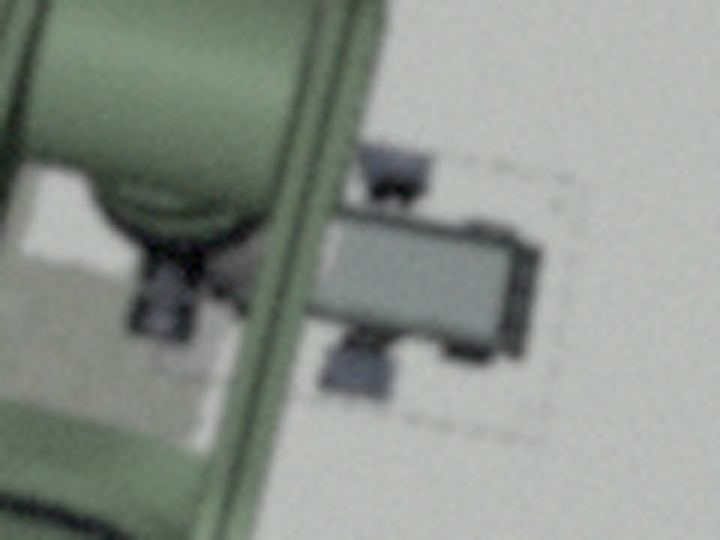

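```bash
python3 - <<'E'
from h import *
s=sensors.read_state();P,R=s['eef_pos'],s['eef_rot']
Rc=R@REL[1].T; pc=P-Rc@REL[0]
c=proj("side",DOCK).astype(int)-[0,30]
f=lambda X:((proj("side",X)-[c[0]-60,c[1]-45])*6).round()
for nm,v in(("lip",[-29,0,58]),("ctr",[0,0,58]),("top",[29,0,58]),("l",[0,29,58]),("r",[0,-29,58])):
    X=pc+Rc@np.array(v,float); print(nm,X.round(1),f(X))
print(f(np.r_[DOCK[:2]+60*AX,48]),f(np.r_[DOCK[:2]-60*AX,48]))
E
```

```text
lip [ 524.2 -164.1   99.6] [366. 257.]
ctr [ 527.9 -145.8  121.9] [371. 196.]
top [ 531.5 -127.5  144.1] [376. 135.]
l [ 499.4 -140.2  121.9] [310. 191.]
r [ 556.3 -151.4  121.8] [432. 200.]
[377. 297.] [342. 460.]
```

```bash
sed -i 's/^DOCK=.*/DOCK=np.array([521.0,-190.0,0.]); DA=np.deg2rad(78.8)/' h.py; python3 - <<'E'
from h import *
ctrl.move_l(*pp(65,z=70),vel=60); st()
c=proj("side",DOCK).astype(int)
for phi in (75,85,92,99,106,113):
    ctrl.move_l(*pp(phi,z=68),vel=35)
st(); save("side","pics/p113_s.png",c-[0,20],60,6)
for phi in (120,127,134,140):
    ctrl.move_l(*pp(phi,z=68),vel=35)
ctrl.hold(0.5)
st(); save("side","pics/p140_s.png",c-[0,20],60,6); save("top","pics/p140_t.png",proj("top",DOCK).astype(int),60,6)
E
```

```text
t 12.00 [ 536.  -112.1  115.6] [ 0.4 -0.1 -1.5] w 8.7 [-0.46  0.28  1.71  0.18  1.21 -0.34]
t 14.57 [ 526.3 -163.4  139.1] [ 1.1 -0.2 -0.7] w 8.8 [-0.87  0.61  1.52  0.73  1.74 -0.84]
t 16.68 [ 520.  -195.5  132.3] [ 0.1  0.3 -1.3] w 8.2 [-0.96  0.92  1.36  0.94  2.06 -0.91]
```

View pics/p113_s.png

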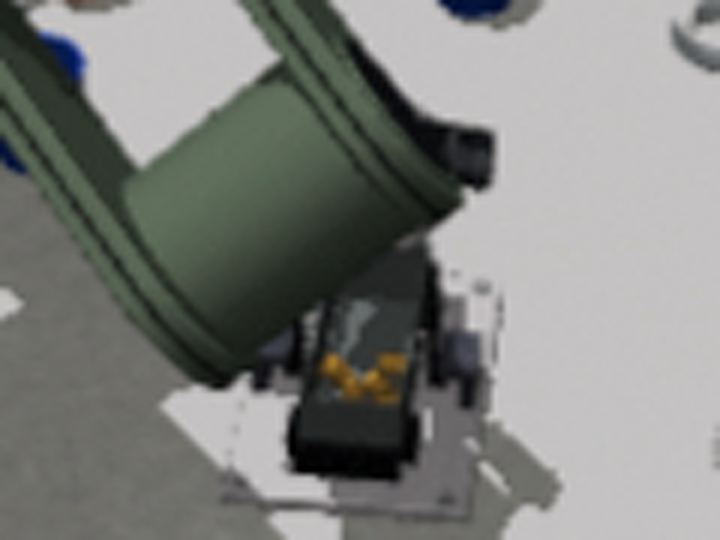

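View pics/p140_s.png

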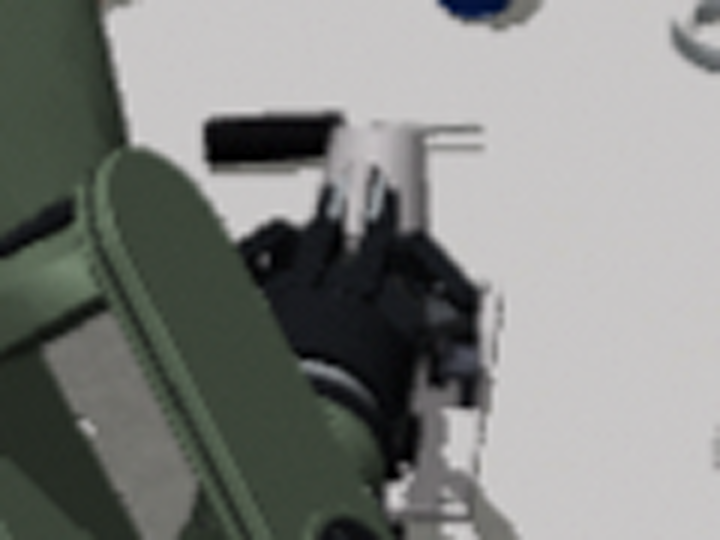

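View pics/p140_t.png

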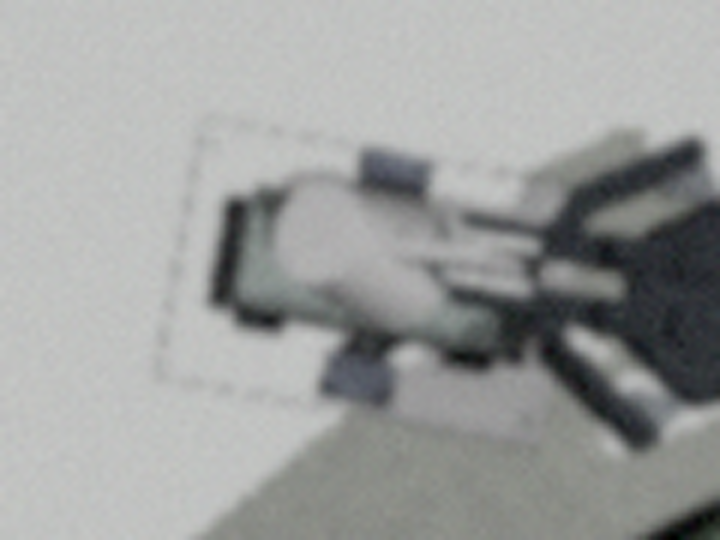

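At 113° the spacers are already in the tray's far end (crop 330–405, 350–395). Now I'll reverse the tilt and count them.

```bash
python3 - <<'E'
from h import *
ctrl.move_l(*pp(125,z=95),vel=100)
ctrl.move_l(*pp(85,z=110),vel=100)
ctrl.move_l(*pp(45,z=130),vel=100)
ctrl.move_l(*pp(10,z=150),vel=120)
st()
P,R=tool(CUP,Rz(HA),REL)
ctrl.move_l(P+[0,0,100],R,vel=150);st()
save("top","pics/after_t.png",proj("top",DOCK).astype(int),45,8); save("side","pics/after_s.png",proj("side",DOCK).astype(int),45,8)
save("side","pics/bk_s.png",(245,175),60,6);save("top","pics/bk_t.png",(205,237),60,6)
E
```

```text
t 19.76 [539.5 -99.2 132.4] [ 1.2 -1.6 -0.4] w 8.3 [ 0.06  0.46  1.63 -0.77  1.38  0.55]
t 21.93 [478.  199.  128.7] [ 0.4 -0.9 -1.6] w 8.6 [ 0.66  0.62  1.5  -0.77  1.65  0.76]
```

View pics/after_t.png

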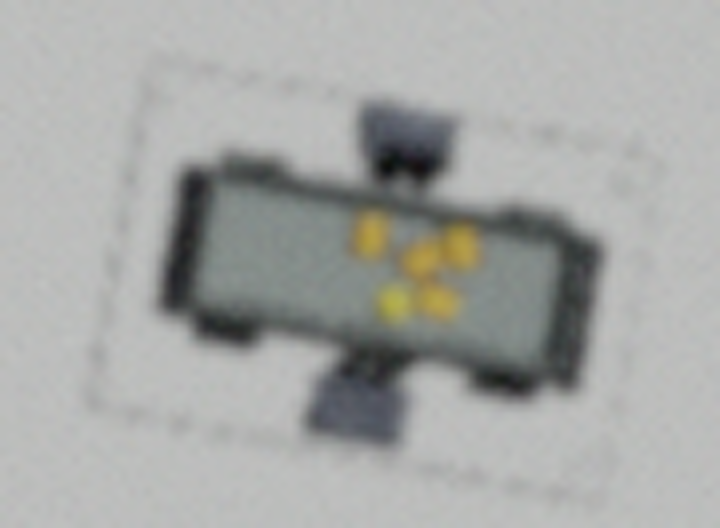

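View pics/after_s.png

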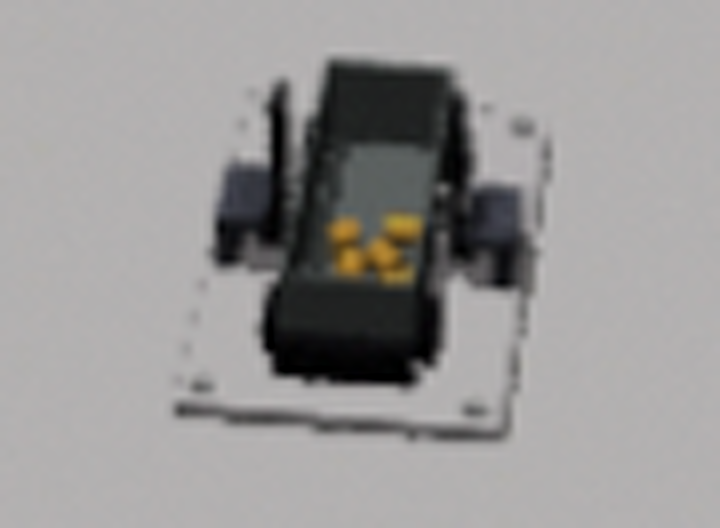

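View pics/bk_t.png

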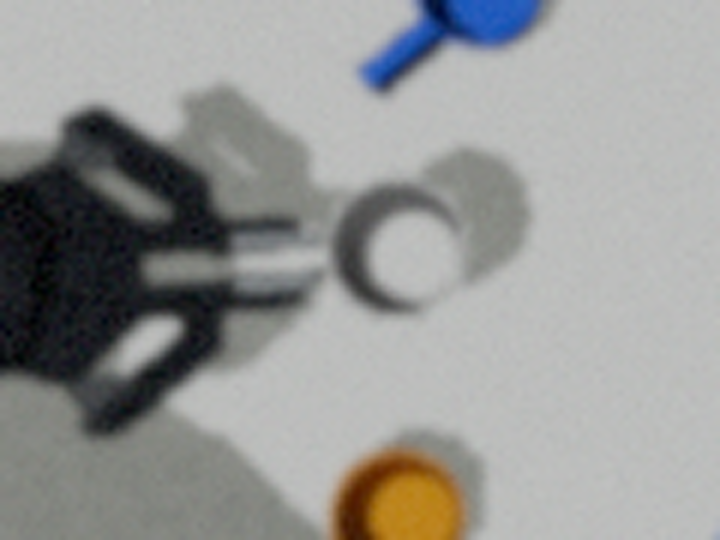

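View pics/bk_s.png

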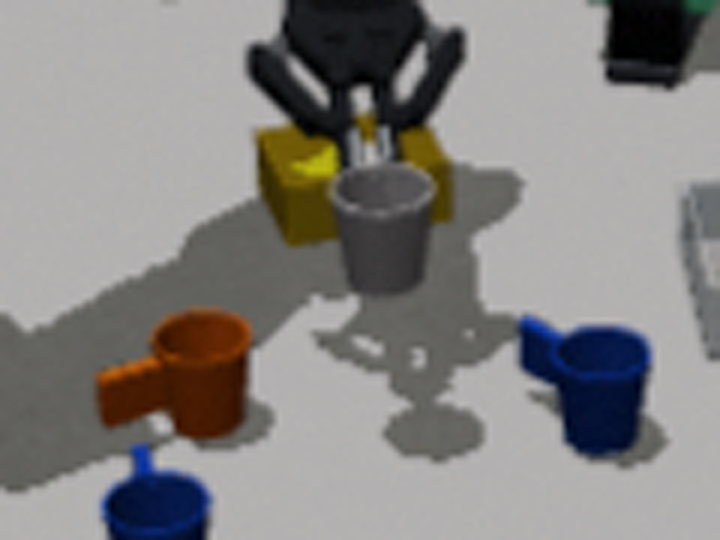

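All five spacers are in the tray in both views and the cup is empty. Setting the cup down.

```bash
python3 - <<'E'
from fing import *
P,R=tool(CUP,Rz(HA),REL)
ctrl.move_l(P+[0,0,12],R,vel=120)
print(ctrl.move_l(P+[0,0,-4],R,vel=20,threshold=4)); st()
ctrl.gripper_to(45,40); st(); ctrl.hold(0.2)
s=sensors.read_state();P,R=s['eef_pos'],s['eef_rot']
ctrl.move_l(P-R[:,2]*90,R,vel=120); st()
save("top","pics/rel_t.png",(205,237),60,6);save("side","pics/rel_s.png",(245,175),60,6)
E
```

```text
True
t 23.63 [477.8 199.7  28.6] [0.1 1.  4. ] w 8.7 [ 0.66  0.78  1.49 -0.76  1.54  0.87]
t 24.07 [477.  199.3  27.4] [ 0.5  0.6 -0.5] w 45.0 [ 0.66  0.78  1.49 -0.76  1.54  0.87]
t 25.18 [469.9 272.2  78.6] [ 0.3  0.4 -0.8] w 45.2 [ 0.75  0.77  1.36 -0.71  1.69  0.83]
```

View pics/rel_s.png

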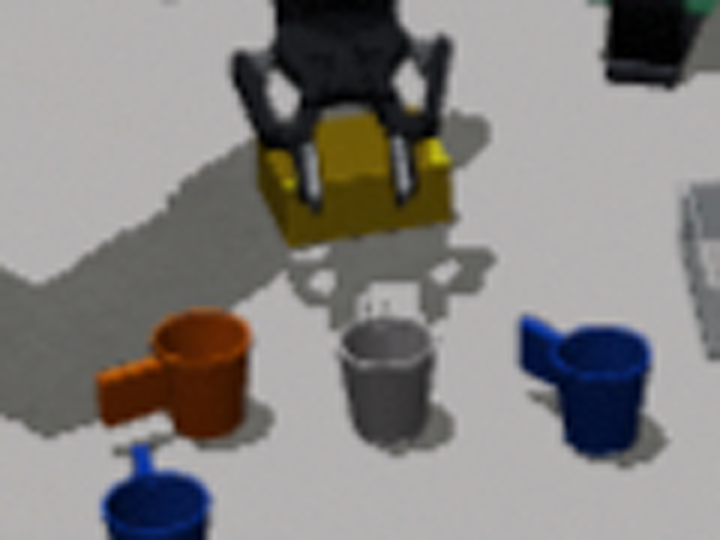

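View pics/rel_t.png

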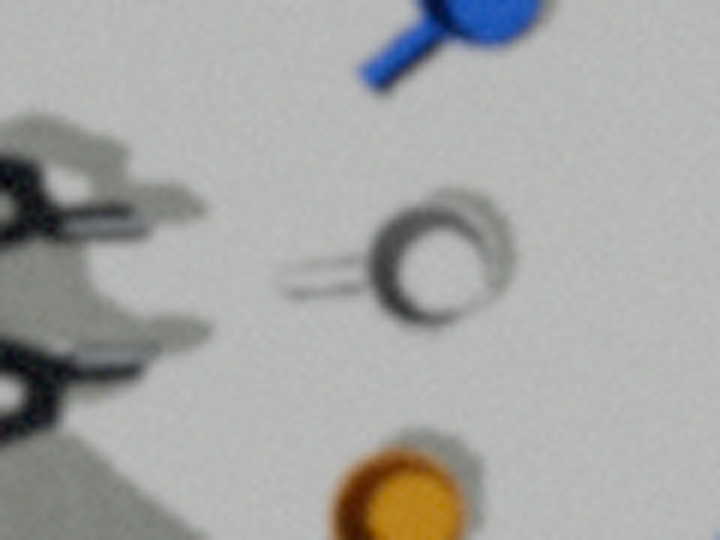

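Cup is upright, empty and released. Next I'll refine the dock pose with both cameras and measure the real fingertips at full opening while hovering.

```bash
python3 - <<'E'
from fing import *
np.set_printoptions(precision=2,suppress=True,linewidth=150)
s=sensors.read_state();P,R=s['eef_pos'],s['eef_rot']
ctrl.move_l([P[0],P[1],180],R,vel=200)
# dock refine
from scipy.optimize import least_squares
for n in("top","side"):
    pts=[]
    for k in range(3):
        p,d,W=grab(n); q=W.reshape(-1,3); q=q[~np.isnan(q[:,0])]; pts.append(q)
    q=np.vstack(pts); c=(q-DOCK)@Rz(DA)
    b=c[(np.abs(c[:,0])<25)&(c[:,2]>56)&(c[:,2]<84)&(np.abs(c[:,1])<60)]
    L=b[b[:,1]>0];Rr=b[b[:,1]<0]
    print(n,"catch L",np.median(L,0),np.percentile(L[:,:2],[5,95],axis=0).ravel(),"R",np.median(Rr,0),np.percentile(Rr[:,:2],[5,95],axis=0).ravel(),len(L),len(Rr))
    # cassette rim long walls
    b=c[(np.abs(c[:,0])<58)&(np.abs(c[:,0])>14)&(c[:,2]>42)&(c[:,2]<54)&(np.abs(c[:,1])<30)]
    for sg in(1,-1):
        w=b[b[:,1]*sg>15]; 
        if len(w)>5: print("  wall",sg,len(w),np.polyfit(w[:,0],w[:,1],1),np.median(w[:,1]))
    b=c[(np.abs(c[:,0])<75)&(c[:,2]>40)&(c[:,2]<54)&(np.abs(c[:,1])<24)]
    print("  x ext",np.percentile(b[:,0],[1,99]))
z=np.array([0,0,-1.]);
for sg in(1,-1):
    y=sg*np.array([np.sin(DA),-np.cos(DA),0]);x=np.cross(y,z);Rt=np.stack([x,y,z],1)
    for h in(140,36,136): print(sg,h,ctrl.solve_ik(np.r_[DOCK[:2],h],Rt))
E
```

```text
top catch L [ 1.25 34.21 75.87] [-9.11 31.24  8.65 35.7 ] R [ -1.12 -29.81  74.45] [-10.42 -32.71   7.29 -28.54] 62 72
  wall 1 106 [-0.01 23.8 ] 24.10302884341489
  wall -1 110 [  0.01 -21.57] -21.7148733799988
  x ext [-61.37  58.71]
side catch L [-6.59 30.25 71.75] [-13.61  28.8    3.71  32.1 ] R [ -5.93 -33.94  71.92] [-12.37 -35.57   9.51 -31.06] 55 76
  wall 1 86 [-0.   21.06] 21.336864850112374
  wall -1 80 [  0.02 -23.61] -24.124675919975378
  x ext [-63.2   63.03]
1 140 [-0.51  0.25  1.68 -0.    1.21 -0.31]
1 36 [-0.51  0.39  1.74 -0.    1.01 -0.31]
1 136 [-0.51  0.25  1.68 -0.    1.21 -0.31]
-1 140 None
-1 36 None
-1 136 None
```

```bash
cat >> h.py <<'E'
_y=np.array([np.sin(DA),-np.cos(DA),0]); _z=np.array([0,0,-1.])
RT=np.stack([np.cross(_y,_z),_y,_z],1)
E
python3 - <<'E'
from fing import *
np.set_printoptions(precision=1,suppress=True,linewidth=150)
ctrl.gripper_to(85,40)
ctrl.move_ptp(np.r_[DOCK[:2],140],RT); ctrl.hold(0.2); st()
print(sensors.read_state()['eef_rot'].round(3))
for n in("side","top"):
    a,c=finger(n,half=75,zmin=-70,zmax=20,minh=95)
    for sg in(1,-1):
        b=a[a[:,1]*sg>30]
        if len(b)<5: print(n,sg,len(b));continue
        t=b[b[:,2]>np.percentile(b[:,2],70)]
        print(n,sg,len(b),"tip z",np.sort(b[:,2])[::-1][:8],"inner/outer y near tip",np.percentile(t[:,1],[5,50,95]),"x",np.percentile(t[:,0],[5,50,95]))
save("side","pics/hov_s.png",proj("side",DOCK).astype(int)-[0,40],60,6);save("top","pics/hov_t.png",proj("top",DOCK).astype(int),60,6)
E
```

```text
t 28.68 [ 521.3 -188.9  139.8] [ 1.5  0.4 -0.8] w 85.2 [-0.5  0.2  1.7  0.   1.2 -0.3]
[[ 0.2  1.  -0. ]
 [ 1.  -0.2  0. ]
 [ 0.  -0.  -1. ]]
side 1 86 tip z [-22.3 -24.8 -26.1 -26.6 -26.8 -28.7 -29.  -29. ] inner/outer y near tip [46.8 51.7 57.2] x [-14.3  -8.6  -5.3]
side -1 93 tip z [-21.7 -23.1 -23.7 -24.  -26.8 -27.1 -27.5 -27.6] inner/outer y near tip [-52.  -42.8 -40.6] x [-13.9  -7.8   9.7]
top 1 0
top -1 26 tip z [-18.1 -29.3 -36.7 -37.9 -51.2 -56.4 -59.4 -59.6] inner/outer y near tip [-64.8 -48.  -42.9] x [ 0.7  8.6 10. ]
```

View pics/hov_s.png

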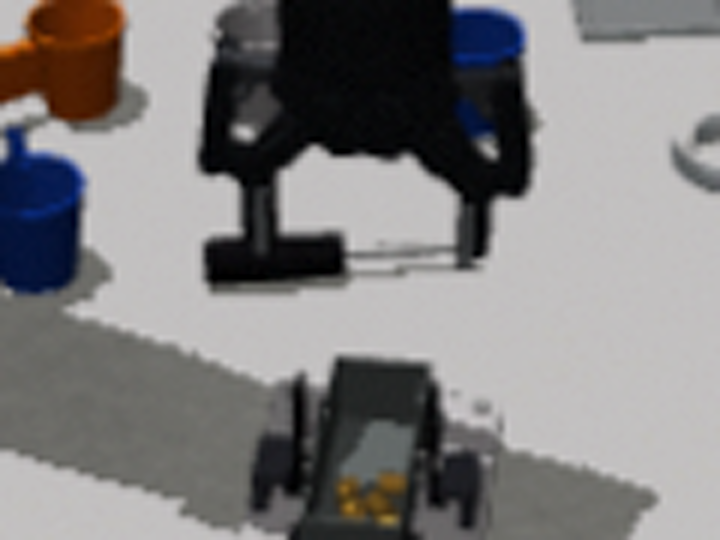

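View pics/hov_t.png

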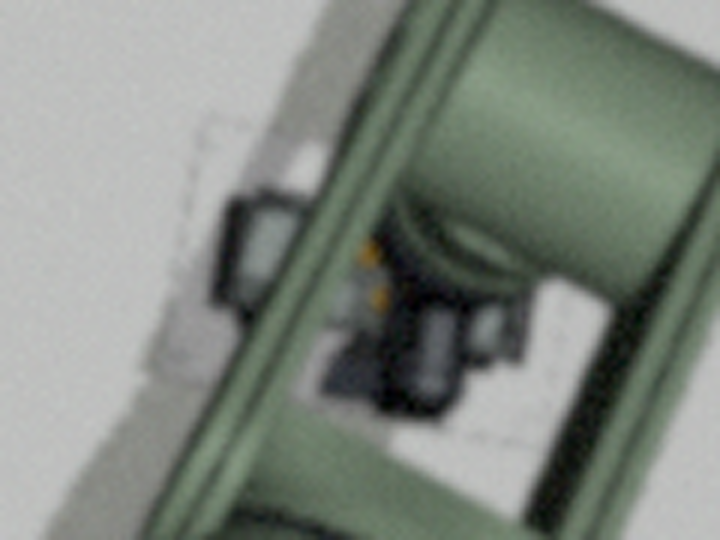

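```bash
python3 - <<'E'
from fing import *
np.set_printoptions(precision=1,suppress=True,linewidth=150)
print(ctrl.move_l(np.r_[DOCK[:2],80],RT,vel=100,threshold=10)); 
print(ctrl.move_l(np.r_[DOCK[:2],38],RT,vel=40,threshold=6)); st()
save("side","pics/dn_s.png",proj("side",DOCK).astype(int)-[0,15],45,8)
ctrl.gripper_to(66,20); st()
save("side","pics/dn2_s.png",proj("side",DOCK).astype(int)-[0,15],45,8)
E
```

```text
False
False
t 30.82 [ 521.3 -190.2   38.3] [-0.  -0.1 -0.2] w 84.9 [-0.5  0.4  1.7 -0.   1.  -0.3]
t 31.21 [ 521.  -190.    38.3] [-1.9  0.6  2.9] w 66.2 [-0.5  0.4  1.7 -0.   1.  -0.3]
```

View pics/dn_s.png

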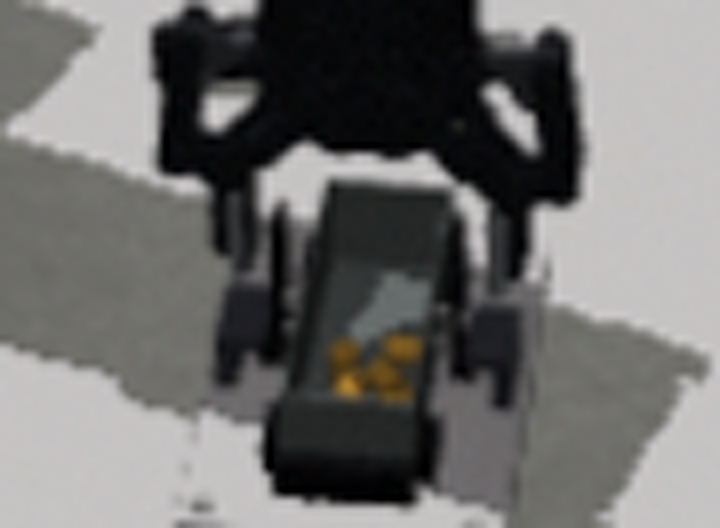

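View pics/dn2_s.png

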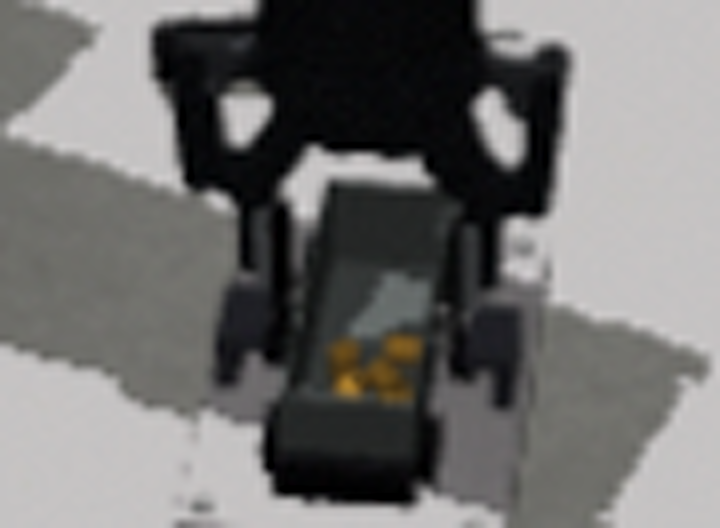

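```bash
python3 - <<'E'
from fing import *
y=RT[:,1]
for w,f in((62,20),(58,20),(50,30)):
    ctrl.gripper_to(w,f); s=sensors.read_state(); print("w",round(s['grip_width'],1),"lat",round(s['force']@y,1),s['force'].round(1),s['wrist_torque'].round(2))
save("side","pics/cl_s.png",proj("side",DOCK).astype(int)-[0,15],45,8)
E
```

```text
w 62.0 lat -2.0 [-1.9  0.9  4.9] [ 0.09  0.3  -0.  ]
w 58.4 lat -2.7 [-2.6  0.7  6.2] [ 0.17  0.39 -0.01]
w 52.7 lat -7.0 [-6.9  1.2 13.9] [0.31 1.23 0.03]
```

View pics/cl_s.png

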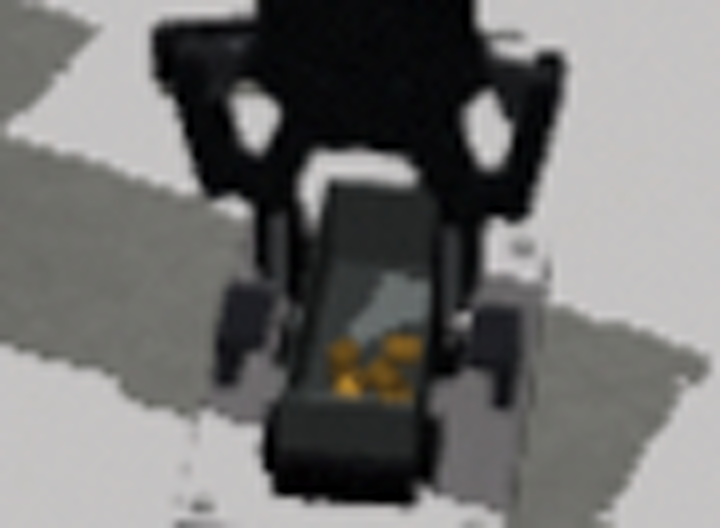

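Both catches are pinched: the width reads 52.7, and this gripper reads about 1–3 mm low. Firming the grip and starting the lift.

```bash
python3 - <<'E'
from fing import *
ctrl.gripper_to(45,60); st()
s=sensors.read_state(); P=s['eef_pos']
print(ctrl.move_l(np.r_[P[:2],P[2]+12],RT,vel=25,threshold=35)); st()
save("side","pics/l1_s.png",proj("side",DOCK).astype(int)-[0,15],45,8)
E
```

```text
t 32.18 [ 520.3 -190.    40.8] [-9.9  2.7 22.2] w 49.6 [-0.51  0.39  1.74 -0.    1.02 -0.31]
False
t 32.92 [ 520.2 -189.9   52.5] [-0.7  0.1 -2.3] w 48.6 [-0.51  0.37  1.73  0.    1.04 -0.31]
```

View pics/l1_s.png

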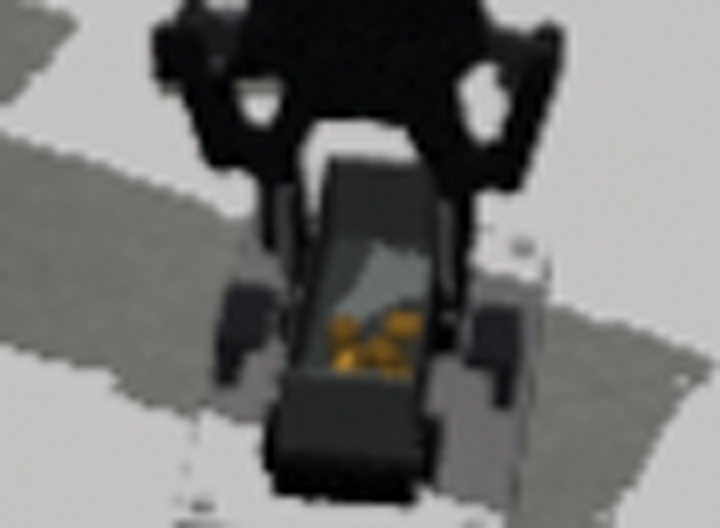

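```bash
python3 - <<'E'
from fing import *
np.set_printoptions(precision=1,suppress=True,linewidth=150)
P=sensors.read_state()['eef_pos']
ctrl.move_l(np.r_[P[:2],141.5],RT,vel=50); ctrl.hold(0.5); st()
pts=[]
for n in("side",):
    for k in range(2):
        p,d,W=grab(n); q=W.reshape(-1,3); q=q[~np.isnan(q[:,0])]; pts.append(q)
c=(np.vstack(pts)-DOCK)@Rz(DA)
b=c[(np.abs(c[:,0])<65)&(np.abs(c[:,1])<26)&(c[:,2]>95)&(c[:,2]<165)]
for lo,hi in((-66,-50),(-50,-30),(45,64)):
    e=b[(b[:,0]>lo)&(b[:,0]<hi)]; print(lo,len(e),np.percentile(e[:,2],[3,50,90,97]))
e=b[(b[:,0]>-62)&(b[:,0]<-56)]; 
for l in(-20,-10,0,10): 
    g=e[(e[:,1]>l)&(e[:,1]<l+10)]; print(l,len(g),np.percentile(g[:,2],[5,95]) if len(g) else 0)
save("side","pics/fin_s.png",proj("side",DOCK+[0,0,60]).astype(int),60,6);save("top","pics/fin_t.png");
E
```

```text
t 35.40 [ 520.1 -189.9  141.5] [ 0.3 -0.6 -2. ] w 48.2 [-0.5  0.2  1.7 -0.   1.2 -0.3]
-66 447 [110.2 129.8 146.5 149.7]
-50 43 [114.5 145.5 150.5 151.5]
45 368 [109.4 126.7 146.6 149.4]
-20 67 [113.  149.1]
-10 70 [111.4 148.7]
0 75 [111.8 146.5]
10 79 [110.5 147.8]
```

View pics/fin_s.png

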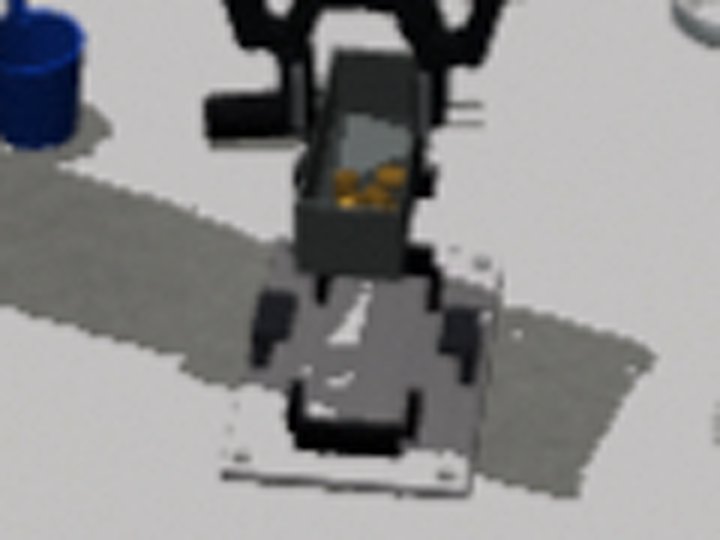

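View pics/fin_t.png

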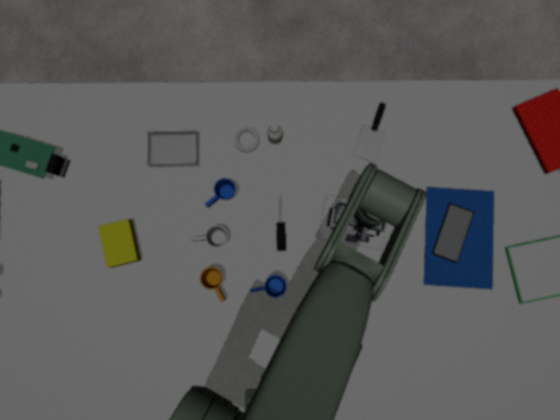

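```bash
python3 - <<'E'
from h import *
s=sensors.read_state(); print(s['t'],abs(s['qvel']).max())
print(ctrl.finish_job())
E
```

```text
35.6 0.0012164571655577383
the job is handed in; nothing more can be done
None
```

I completed the job in the order asked and handed it in at 35.6 s, with the arm still.

- **Spacers:** I tipped the aluminium cup out over the tray. Both cameras then showed the cup empty and all five spacers in the tray.
- **Cup:** I stood it upright, empty and released, on its old spot. It is still standing there in the last top picture.
- **Cassette:** I pinched both catches at the 60 N grip setting and lifted it straight up. Depth puts its underside about 100 mm above its seat, and both ends are within about 1 mm of the same height. The tool force of about -2 N fits its weight. The spacers are still visible in it in the final side view.
- **Bystanders:** they look unmoved in the last top picture.

**Checks that disagreed:**
- **Fingertips:** depth showed them about 30 mm behind where `tcp_to_tips` puts them. My first grip on the handle caught only its corner, so I opened and regripped deeper before lifting. I used the measured offset from then on.
- **Cameras:** side and top differ by about 3 mm, so I used the average.
- **Grip width:** it read lower than the true sizes throughout. On the catches it read 48 mm against the 56 mm expected fully in, which I put down to finger compliance.

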